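# Pack the sprung kit tray and hold it pressed home

## Task

Pack the polishing kit for the trip home: stand the green tin in the plywood tray next to the sprung metal plate, then stand the orange honing block behind it, long side along the tray, and push the block so that the tin drives the plate back all the way to its hard stop. Press firmly but without ramming (the tin dents at about 60 N), and finish still holding the block there with the gripper, so that a workmate can drop the keeper pin in behind it; leave the tape, spray bottle and pads where they are.

Things in the scene. Friction and masses are not known exactly. Their poses are not given: they have to be found in the camera images.
- tray: Fixed plywood tray, 78 mm wide (x), 276 mm long (y). Origin: on its centre line at worktop level; y runs along it towards the sprung plate and yellow housing, z up. Along y: end wall's inner face at -100 mm, plate's face at +60 mm at rest and +82 mm at the hard stop, yellow housing (58 mm high) from 122 to 168 mm
- tray_floor (a point): Point on the tray's inner floor, 6 mm above the worktop, straight above the tray's origin; same axes. Inside width 66 mm (x -33 to +33). Side walls (6 mm thick) and end wall stand 14 mm above this floor, so grip the parts above them, fingers across the tray
- follower (a joint): Sprung metal plate (60 mm wide, 10 mm thick, top 57 mm above the worktop) that slides along the tray's +y: 0 m at rest, 0.022 m at the hard stop (two dark tubes behind it). The spring pushes back with about 3 N at rest, growing 0.35 N per mm to about 11 N at the stop
- plate_face (a point): Centre of the sprung plate's face that looks into the tray (towards the tray's -y), 32 mm above the worktop; moves with the plate
- tin_mid (a point): Centre (half-way up) of the upright steel tin with a green band, a cylinder 56 mm in diameter and 64 mm high, about 0.3 kg; z is its axis
- block_mid (a point): Centre (half-way up) of the upright honing block, orange with a black sole: 56 mm (its x, the grip width) by 76 mm (its y, the long side) by 64 mm high (z), about 0.35 kg. Either end may lead
- tape_mid (a point): Centre of a roll of blue tape lying flat, 96 mm in diameter, 36 mm high. Leave it alone
- bottle: Spray bottle, white and blue with a yellow head, 74 mm in diameter, 226 mm high; origin at the centre of its underside. Leave it alone
- discs: Stack of round polishing pads, 92 mm in diameter, 24 mm high; origin at the centre of its underside. Leave it alone
Things that resemble listed ones, but are neither listed nor needed, are in the scene too. Of the things that look like the part that bears block_mid, the largest one is meant.

How it is judged:
On the way, in this order (a step that is already met when the one before it is completed fails the run):
1. the tin stands in the tray (x of tin_mid in the frame of tray between -0.012 and 0.012 m and z of tin_mid in the frame of tray between 0.033 and 0.043 m and y of tin_mid in the frame of tray between -0.08 and 0.062 m and angle between tin_mid's own z axis and vertical below 0.12 rad), for 0.2 s.
2. the block stands in the tray behind the tin (all of step 1 and x of block_mid in the frame of tray between -0.012 and 0.012 m and z of block_mid in the frame of tray between 0.033 and 0.044 m and y of block_mid in the frame of tray between -0.075 and 0.01 m and angle between block_mid's own z axis and vertical below 0.12 rad and angle between the y axis of block_mid and the y axis of tray, either way round below 0.2 rad), for 0.1 s.
At the end, for the whole second after the job is handed in: Still held by the gripper, the block presses the tin (4 to 60 N) and the plate to its stop (joint over 20.5 mm); tin and block stand on the tray floor, upright within 0.12 rad, block in line within 0.2 rad; the robot touches neither tin nor plate; bystanders moved under 20 mm (all of step 2 and value of joint follower above 0.0205 m and contact force between tin and follower above 8 N and contact force between block and tin between 4 and 60 N and contact force between the fingers and block above 1 N and contact force between the arm and tin below 0.5 N and contact force between the arm and follower below 0.5 N and linear speed of block below 0.01 m/s and distance of each of tape_mid, bottle, discs from where it was at the start of the episode below 0.02 m); the arm keeps its last pose, push and grip.
It fails at once if the tin is dented (pressed by the block or the plate with more than 60 N) (contact force between block and tin above 60 N or contact force between tin and follower above 60 N).
It fails at once if the tape, bottle or pads are moved 20 mm or more (distance of any of tape_mid, bottle, discs from where it was at the start of the episode above 0.02 m).
It also fails if it takes over 53 s, if anything falls off the work surface, if the arm or the gripper's body presses on something with over 40 N, if the wrist force passes 120 N, or if a joint passes its speed limit or range.

## Robot

A 6-joint arm with a two-finger parallel gripper is mounted at the origin on the work surface. World frame = base frame: x ahead of the robot, y to its left, z up, the work surface at z = 0. Lengths are in m, angles in rad, forces in N, time in s.
With the tool pointing down it reaches from about 0.35 to 0.775 m from the base axis. Payload 7.3 kg.
Tool frame: the origin (TCP) lies between the finger pads; the fingertips stand 14 mm ahead of it and the grasp point (between the pads) lies 5 mm behind it; z points along the fingers, y is the direction in which the jaws open and shut (so a half turn about z gives the same grasp; the last joint's range is limited). The gripper opens to 92 mm and grips with 3 to 60 N. Pads are 19 mm wide; open, the fingers measure 130 mm over their backs; the gripper's body (75 mm by 190 mm) begins 47 mm behind the grasp point.
Start: joints at [1.108, 0.342, 1.524, -0, 1.275, -0.146], TCP at [0.164, 0.499, 0.241] pointing down, gripper open.
Joint ranges: [-2.53, 2.53], [-0.77, 2.02], [0.04, 2.7], [-1, 4.14], [0.28, 2.66], [-3.11, 3.11]. Speed limits (rad/s): [2.57, 2.57, 3.14, 3.14, 3.14, 3.14].

## Interface

Orientations are given as [roll, pitch, yaw] about the fixed x, y, z axes, in that order (R = Rz(yaw) Ry(pitch) Rx(roll)).
In Python, from cell import robot gives the robot as it stands.
- The arm moves only by the shell command python3 -m creep 'ROWS' [FORCE]. ROWS is JSON, a list that holds one entry, the list of rows, each a list of 7 numbers: the shift along the tool's x, y, z in cm, then the turn, a rotation vector about the tool's x, y, z in degrees, then the gripper command: -1 is shut, 1 is fully open, values between are in proportion. In form: [[[tx, ty, tz, wx, wy, wz, gripper], ...]]. A call has 1 to 8 rows; each row is the pose to reach, as a shift and turn from the pose measured when the call began, along the tool's axes at that moment; what a row does not reach only later rows make up. A row lasts 1/10 s, in which the tool goes at most 50 mm and 8.59 degrees, less where a joint would pass 70% of its speed; a pose out of reach is approached as far as the arm can. A call with a gripper value outside its range is refused whole. The fingers move at their own pace and stop on an object; FORCE is the grip in N (left out, the last holds). Time passes only in rows, so rows that repeat a pose let the fingers close. It gives the time, the measured TCP pose, the force and the opening at its end, in the units of the state.
- robot.observe(): the state, without advancing time (a new reading comes with each control period).
- robot.read_camera(name): name is "scene" or "side" or "wrist"; returns the picture (420x560x3 uint8, red, green, blue); there is no depth.
- robot.camera_params(name): a dict with "camera_matrix" (3x3 intrinsics, pixels), "R" (3x3) and "t" (3): a world point X has camera coordinates R X + t. Camera axes: x right, y down, z forward; pixel columns grow to the right and rows downward; lengths in m; the calibration is good to about 2 mm. A picture is of the moment at which its call begins: read the wrist's pose just before it. camera_params takes no time and is no camera call; for the wrist camera it gives the pose at the moment of the call.
- robot.hand_in(): hands the job in, once; it reports no verdict.
Trained networks look in the newest picture that a camera, given by its name, has taken for a name from the list of things; names that differ only in an ending like _2 or _b are one class to them, and where a whole thing is asked for, a point or a joint stands for the part that bears it (a point fixed in the world has none). Each returns a list of dicts, best first, with "score" (0 to 1); they miss things now and then, are a little off and sometimes report something else, mostly with a low value. They report only what shows in the picture. A call takes as long as a camera call. They do not tell look-alikes from the thing itself.
- robot.look_for(camera, label): "centre" ([x, y, z] in m, in the coordinates of the camera as it stood for that picture, good to about 4 mm: the middle of the surface that is visible of it).
- robot.masks_of(camera, label): "mask" (420x560 bool, what is visible of it).
The state is a dict: "time": time; "qpos": joint angles; "qvel": joint speeds; "joint_efforts": joint torques, N m; "tool_pos": TCP position; "tool_rot": TCP orientation; "contact_force": force on the tool from outside, world axes, zero at the start; "torque": the same for the moment, N m; "opening": finger opening in m.
Only numpy, scipy, OpenCV 4.12 (cv2) and the standard library are available. Lean on these libraries where they do the work, as an engineer would, in place of code of your own. Each camera call takes 0.05 s, during which the arm holds its last target.

## Working session

There is one attempt and no reset: what is moved stays moved. The work goes in short steps, Python scripts to look and compute and a shell command to move; the robot and the scene stay as the last step left them, time stands still between calls to the robot, and variables do not carry over. Pictures are saved under pics/ and viewed, and the job is handed in when it is done.

```bash
ls; mkdir -p pics
python3 - <<'E'
from cell import robot
import cv2
print(robot.observe())
for c in ["scene","side","wrist"]:
    im=robot.read_camera(c); cv2.imwrite(f"pics/{c}0.png",im[:,:,::-1])
    for l in ["tray","tin_mid","block_mid","follower","tape_mid","bottle","discs"]:
        P=robot.camera_params(c)
        import numpy as np
        for d in robot.look_for(c,l):
            if d["score"]>.3:
                X=np.array(P["R"]).T@(np.array(d["centre"])-np.array(P["t"]))
                print(c,l,round(d["score"],2),X.round(3))
print(robot.observe()["time"])
E
```

```text
pics
{'time': 0.0, 'qpos': array([ 1.10803949e+00,  3.42738891e-01,  1.52501170e+00, -1.54954253e-05,
        1.27539883e+00, -1.45986508e-01]), 'qvel': array([-0.00163032, -0.00015948, -0.0002229 ,  0.00060218, -0.0001086 ,
       -0.00037617]), 'joint_efforts': array([ 1.08077940e-03, -4.31243491e+01, -2.44225556e+01,  7.19528552e-02,
        5.58695546e-02, -1.17869176e-04]), 'tool_pos': array([0.16334018, 0.49853962, 0.24003841]), 'tool_rot': array([-3.14005029e+00, -2.11800533e-04,  2.82482669e+00]), 'contact_force': array([-0.19630771, -0.42715033,  0.19816907]), 'torque': array([-0.02933411,  0.00346084,  0.05683718]), 'opening': 0.09177902852147231}
scene tray 0.89 [0.563 0.195 0.01 ]
scene tin_mid 0.88 [ 0.459 -0.175  0.063]
scene block_mid 0.82 [ 0.722 -0.248  0.048]
scene block_mid 0.71 [ 0.6   -0.094  0.052]
scene block_mid 0.63 [ 0.622 -0.204  0.061]
scene follower 0.53 [0.563 0.225 0.041]
scene follower 0.34 [0.562 0.2   0.011]
scene tape_mid 0.75 [ 0.491 -0.378  0.033]
scene bottle 0.86 [0.607 0.463 0.133]
scene bottle 0.68 [0.563 0.227 0.043]
scene discs 0.93 [0.769 0.071 0.02 ]
side tray 0.89 [0.556 0.23  0.018]
side tin_mid 0.84 [ 0.445 -0.148  0.051]
side block_mid 0.88 [ 0.707 -0.234  0.038]
side block_mid 0.69 [ 0.59  -0.074  0.045]
side block_mid 0.59 [ 0.612 -0.173  0.056]
side follower 0.85 [0.557 0.23  0.045]
side tape_mid 0.98 [ 0.49  -0.36   0.023]
side discs 0.74 [0.763 0.081 0.026]
1.2
```

View pics/scene0.png

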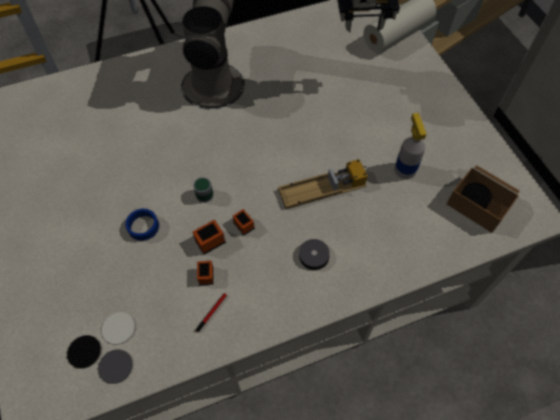

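View pics/side0.png

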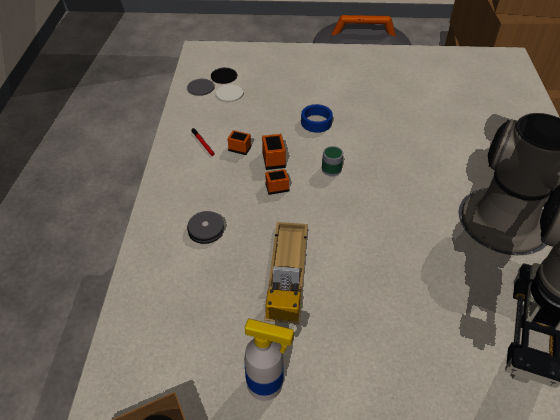

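```bash
cat > h.py <<'E'
from cell import robot
import cv2, numpy as np
from scipy.spatial.transform import Rotation as Rn
def K(c):
    P=robot.camera_params(c); return np.array(P["camera_matrix"]),np.array(P["R"]),np.array(P["t"])
def pix(c,X):
    k,R,t=K(c); p=(np.atleast_2d(X)@R.T+t)@k.T; return p[:,:2]/p[:,2:]
def ground(c,uv,z=0):
    k,R,t=K(c); C=-R.T@t
    d=np.c_[np.atleast_2d(uv),np.ones(len(np.atleast_2d(uv)))]@np.linalg.inv(k).T@R
    return C+d*((z-C[2])/d[:,2])[:,None]
def go(xyz,yaw=None,s=None):
    "shift (cm) in tool axes and rotvec deg to reach xyz, tool down with yaw"
    s=s or robot.observe(); R0=Rn.from_euler('xyz',s["tool_rot"])
    sh=R0.inv().apply(np.array(xyz)-s["tool_pos"])*100
    rv=None
    if yaw is not None:
        rv=(R0.inv()*Rn.from_euler('xyz',[np.pi,0,yaw])).as_rotvec(degrees=True).round(2)
    print("shift cm",sh.round(2),"rot",rv,"yaw now",s["tool_rot"][2])
def st():
    s=robot.observe();print("t",round(s["time"],2),"pos",s["tool_pos"].round(4),"rot",s["tool_rot"].round(3),"F",s["contact_force"].round(1),"op",round(s["opening"],4),"q",s["qpos"].round(2));return s
E
python3 - <<'E'
from h import *
k,R,t=K("wrist");print(k,R,t,-R.T@t)
s=st(); Rt=Rn.from_euler('xyz',s["tool_rot"]).as_matrix()
print("cam in tool",Rt.T@(-R.T@t-s["tool_pos"]),(Rt.T@R.T).round(3))
for c in("scene","side"):
    k,R,t=K(c);print(c,(-R.T@t).round(3),k[0,0])
im=cv2.imread("pics/side0.png")[110:330,180:370];cv2.imwrite("pics/sz.png",cv2.resize(im,None,fx=2.7,fy=2.7,interpolation=cv2.INTER_CUBIC))
E
```

```text
[[341.22752336   0.         280.24107583]
 [  0.         341.22752336 210.38294033]
 [  0.           0.           1.        ]] [[ 0.31055859  0.95055257  0.00177955]
 [ 0.91451155 -0.29929308  0.27219897]
 [ 0.25927204 -0.08290631 -0.96223934]] [-0.52559973 -0.03394668  0.38946893] [0.09329574 0.5217396  0.38493791]
t 1.2 pos [0.1636 0.4989 0.2407] rot [3.141 0.    2.825] F [ 0.1 -0.3  0.1] op 0.0916 q [ 1.11  0.34  1.52 -0.    1.28 -0.15]
cam in tool [ 0.07387346 -0.0001576  -0.1441981 ] [[ 0.001 -0.962 -0.272]
 [ 1.     0.001  0.002]
 [-0.002 -0.272  0.962]]
scene [ 1.35  -0.259  1.411] 519.5782277838448
side [0.546 0.95  1.047] 537.8297225238523
```

View pics/wrist0.png

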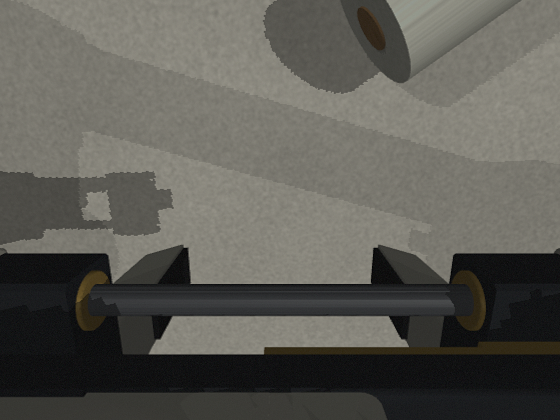

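```bash
ls pics
```

```text
scene0.png
side0.png
sz.png
wrist0.png
```

View pics/sz.png

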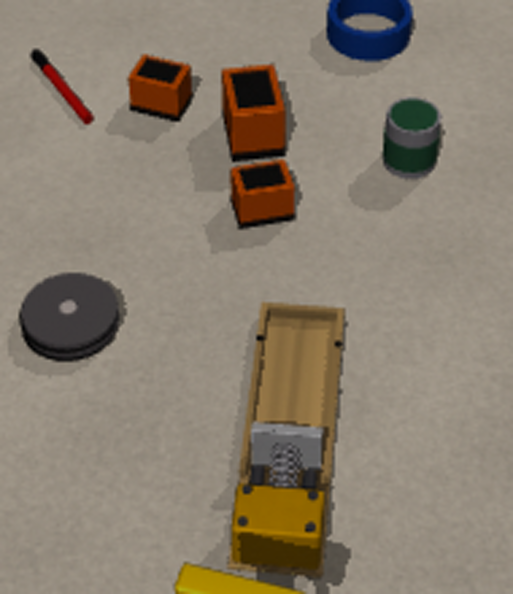

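```bash
python3 -c "
from h import *
go([.63,.2,.29],np.pi)"
```

```text
shift cm [-53.64 -13.87  -4.93] rot [ 1.000e-02  0.000e+00 -1.815e+01] yaw now 2.8247926016804565
```

```bash
python3 -m creep '[[[-4,-1,-1,0,0,-2,1],[-8,-2,-3,0,0,-4,1],[-13,-3.4,-5,0,0,-6,1],[-18,-4.7,-5,0,0,-8,1],[-22.5,-5.8,-5,0,0,-10,1],[-27,-7,-5,0,0,-12,1],[-31.5,-8.2,-5,0,0,-14,1],[-36,-9.4,-5,0,0,-16,1]]]' && python3 -c "
from h import *
st();go([.63,.2,.29],np.pi)"
```

```text
time: 2.0
tool_pos: [0.4779, 0.296, 0.2909]
tool_rot: [3.141, 0.0, 3.105]
contact_force: [-0.2, 1.3, 0.2]
opening: 0.0917
t 2.0 pos [0.4779 0.296  0.2909] rot [3.141 0.    3.105] F [-0.2  1.3  0.2] op 0.0917 q [ 0.42  0.38  1.33  0.    1.43 -1.12]
shift cm [-15.55  -9.04   0.09] rot [ 0.02  0.02 -2.09] yaw now 3.105170054357702
```

```bash
python3 -m creep '[[[-4,-2.2,0,0,0,-2,1],[-8,-4.5,0,0,0,-2,1],[-12,-7,0,0,0,-2,1],[-15.5,-9,0,0,0,-2,1],[-15.5,-9,0,0,0,-2,1]]]'
python3 - <<'E'
from h import *
st()
im=robot.read_camera("wrist");cv2.imwrite("pics/w1.png",im[:,:,::-1])
_,R,t=K("wrist")
for l in("tray","follower"):
  for d in robot.look_for("wrist",l):
    print(l,round(d["score"],2),(R.T@(np.array(d["centre"])-t)).round(4))
E
```

```text
time: 2.5
tool_pos: [0.6328, 0.1965, 0.2889]
tool_rot: [-3.14, -0.0, 3.135]
contact_force: [-0.0, 0.1, 0.2]
opening: 0.0919
t 2.5 pos [0.6328 0.1965 0.2889] rot [-3.14  -0.     3.135] F [-0.   0.1  0.2] op 0.0919 q [ 0.19  0.58  1.   -0.    1.56 -1.38]
tray 0.69 [0.5522 0.1976 0.0074]
follower 0.59 [0.561  0.2328 0.045 ]
```

View pics/w1.png

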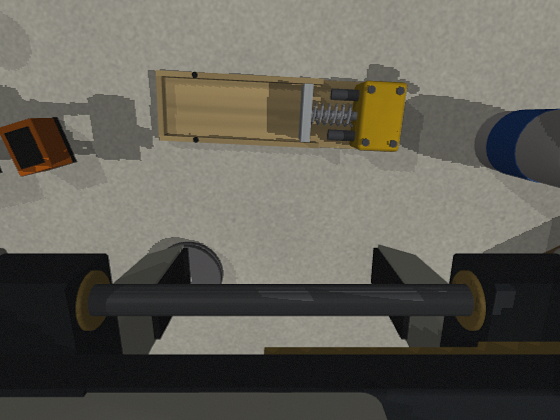

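```bash
python3 -c "
import cv2
im=cv2.imread('pics/w1.png')[55:170,140:420];cv2.imwrite('pics/w1z.png',cv2.resize(im,None,fx=2.8,fy=2.8,interpolation=cv2.INTER_CUBIC))"
```

```text
(no output)
```

View pics/w1z.png

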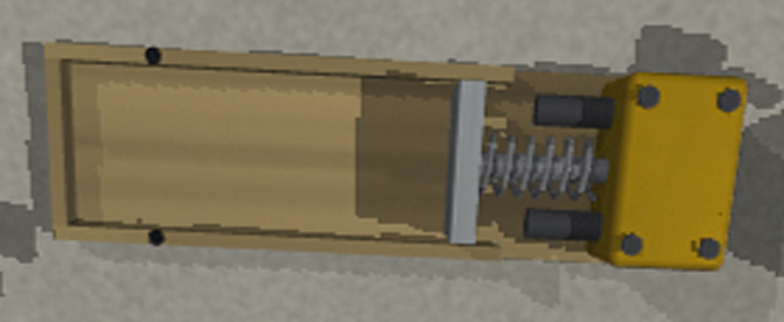

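```bash
cat > tray.py <<'E'
from h import *
from scipy.optimize import least_squares
def fit(M,uv,c="wrist",w=True):
    M=np.array(M)/1000;uv=np.array(uv)
    k,R,t=K(c)
    def W(p):
        return np.c_[p[0]+np.cos(p[2])*M[:,0]-np.sin(p[2])*M[:,1],p[1]+np.sin(p[2])*M[:,0]+np.cos(p[2])*M[:,1],M[:,2]]
    def f(p):
        q=(W(p)@R.T+t)@k.T; return (q[:,:2]/q[:,2:]-uv).ravel()
    r=least_squares(f,[.56,.2,0],x_scale=[.01,.01,.1]);print("x y yaw",r.x.round(4));print(r.fun.reshape(-1,2).round(1).tolist());return r.x
E
python3 - <<'E'
from tray import *
M=[[-39,-108,20],[39,-108,20],[-30,60,57],[30,60,57],[-30,70,57],[30,70,57]]
z=np.array([[48,43],[54,240],[457,82],[448,242],[485,82],[475,243]])/2.8+[140,55]
p=fit(M,z)
c,s=np.cos(p[2]),np.sin(p[2])
for y in(-48,25): print(y,p[0]-s*y/1e3,p[1]+c*y/1e3)
E
```

```text
x y yaw [ 0.5519  0.1654 -0.0475]
[[-2.6, 0.1], [-1.2, -0.1], [1.3, -0.7], [0.9, 0.7], [0.9, -0.2], [0.4, 0.7]]
-48 0.5496560589308759 0.11749137900610163
25 0.5531245989662105 0.190408929911376
```

```bash
python3 -m creep '[[[0,4,0,0,0,0,1],[0,9,0,0,0,0,1],[0,14,0,0,0,0,1],[0,19,0,0,0,0,1],[0,23.5,0,0,0,0,1],[0,28,0,0,0,0,1],[0,32.5,0,0,0,0,1],[0,37,0,0,0,0,1]]]' && python3 -m creep '[[[0,0.5,0,0,0,0,1],[0,0.5,0,0,0,0,1]]]'
python3 - <<'E'
from h import *
st()
im=robot.read_camera("wrist");cv2.imwrite("pics/w2.png",im[:,:,::-1])
_,R,t=K("wrist")
for l in("tin_mid","block_mid"):
  for i,d in enumerate(robot.look_for("wrist",l)):
    print(l,round(d["score"],2),(R.T@(np.array(d["centre"])-t)).round(4))
E
```

```text
time: 3.45
tool_pos: [0.6062, 0.5514, 0.2715]
tool_rot: [3.133, 0.006, -3.141]
contact_force: [1.4, 0.8, -0.0]
opening: 0.0915
time: 3.65
tool_pos: [0.602, 0.5571, 0.2695]
tool_rot: [3.133, 0.006, -3.137]
contact_force: [-0.2, 0.3, 0.4]
opening: 0.0915
t 3.65 pos [0.602  0.5571 0.2695] rot [ 3.133  0.006 -3.137] F [-0.2  0.3  0.4] op 0.0915 q [ 0.65  1.09  0.04  0.    2.   -0.92]
tin_mid 0.53 [0.5651 0.2637 0.0394]
block_mid 0.56 [0.5644 0.2653 0.0436]
```

View pics/w2.png

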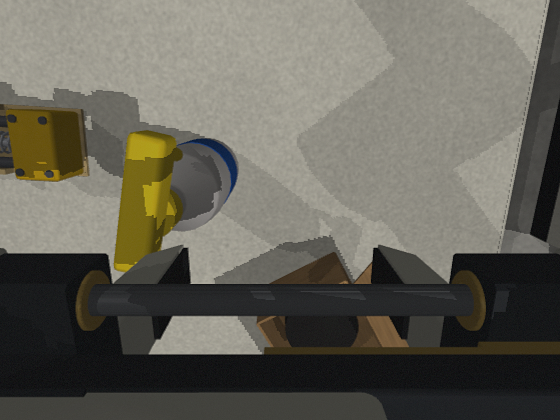

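```bash
python3 -c "
from h import *
go([.62,.2,.30],np.pi);go([.62,-.17,.29],np.pi)"
```

```text
shift cm [ -1.52 -35.34  -3.09] rot [ 0.67  0.6  -0.03] yaw now 3.1409401429036374
shift cm [ -1.54 -72.35  -2.53] rot [ 0.67  0.6  -0.03] yaw now 3.1409401429036374
```

```bash
python3 -m creep '[[[0,-4,0,0.7,0.6,0,1],[0,-8.5,-0.5,0.7,0.6,0,1],[-0.2,-13,-1,0.7,0.6,0,1],[-0.5,-18,-2,0.7,0.6,0,1],[-1,-23,-2.5,0.7,0.6,0,1],[-1.3,-28,-2.5,0.7,0.6,0,1],[-1.5,-33,-2.5,0.7,0.6,0,1],[-1.5,-38,-2.5,0.7,0.6,0,1]]]' && python3 -c "
from h import *
go([.62,-.17,.29],np.pi)"
```

```text
time: 4.6
tool_pos: [0.6198, 0.1802, 0.2962]
tool_rot: [-3.141, 0.004, 3.138]
contact_force: [1.1, -1.0, -0.1]
opening: 0.092
shift cm [ -0.13 -35.02   0.63] rot [-0.01  0.22 -0.18] yaw now 3.13843537765465
```

```bash
python3 -m creep '[[[0,-4.5,0,0,0,0,1],[0,-9,0,0,0,0,1],[0,-13.5,0,0,0,0,1],[0,-18,0,0,0,0,1],[0,-22.5,0,0,0,0,1],[0,-27,0,0,0,0,1],[0,-31.5,0,0,0.2,0,1],[0,-35,0,0,0.2,0,1]]]' && python3 -m creep '[[[0,0,0,0,0,0,1]]]'
python3 - <<'E'
from h import *
st()
im=robot.read_camera("wrist");cv2.imwrite("pics/w3.png",im[:,:,::-1])
_,R,t=K("wrist")
for l in("tin_mid","block_mid"):
  for i,d in enumerate(robot.look_for("wrist",l)):
    print(l,round(d["score"],2),(R.T@(np.array(d["centre"])-t)).round(4))
im=robot.read_camera("side");cv2.imwrite("pics/side3.png",im[:,:,::-1])
E
```

```text
time: 5.4
tool_pos: [0.6175, -0.1743, 0.2984]
tool_rot: [-3.139, 0.003, 3.135]
contact_force: [1.1, 0.8, -0.2]
opening: 0.0917
time: 5.5
tool_pos: [0.6161, -0.1804, 0.2996]
tool_rot: [-3.137, 0.005, 3.127]
contact_force: [0.6, -0.5, -0.9]
opening: 0.0918
t 5.5 pos [ 0.6161 -0.1804  0.2996] rot [-3.137  0.005  3.127] F [ 0.6 -0.5 -0.9] op 0.0918 q [-0.4   0.53  1.06 -0.    1.54 -1.96]
tin_mid 0.91 [ 0.4601 -0.1688  0.0643]
block_mid 0.89 [ 0.6048 -0.2001  0.0632]
block_mid 0.71 [ 0.7013 -0.2422  0.0469]
block_mid 0.68 [ 0.5914 -0.0915  0.0487]
```

View pics/w3.png

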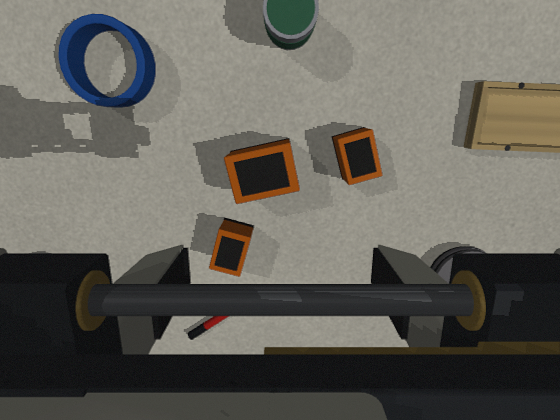

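View pics/side3.png

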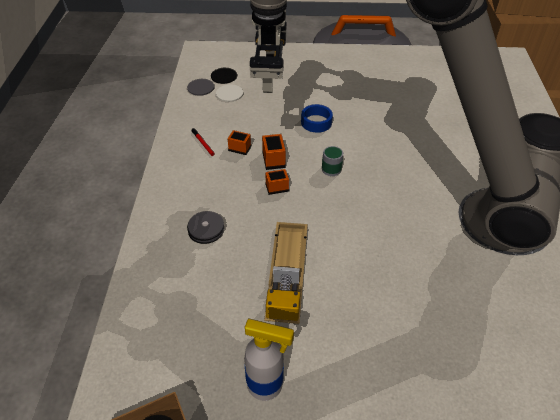

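Run:
```python
from tray import *
print(ground("wrist",[[291,12]],.064))
fit([[-28,-38,64],[-28,38,64],[28,38,64],[28,-38,64]],[[225,153],[289,138],[299,187],[236,203]])
go([.455,-.165,.2],1.523)
```

```text
[[ 0.44757678 -0.16223705  0.064     ]]
x y yaw [ 0.6059 -0.1942  0.217 ]
[[-2.2, 0.8], [1.0, 0.3], [1.5, 0.3], [-0.2, -1.4]]
shift cm [16.27  0.81  9.88] rot [ 0.12  0.33 92.3 ] yaw now 3.1339550881589764
```

```bash
python3 -m creep '[[[2,0,1,0,0,8,1],[5,0.2,2,0,0,16,1],[8,0.4,3.5,0,0,24,1],[11,0.6,5,0,0,32,1],[13.5,0.8,7,0,0,40,1],[16,0.8,9,0,0,48,1],[16.3,0.8,10,0,0,56,1],[16.3,0.8,10,0,0,64,1]]]' && python3 -c "
from h import *
go([.45,-.163,.2],1.523)"
```

```text
time: 6.5
tool_pos: [0.4533, -0.1633, 0.1982]
tool_rot: [3.139, 0.003, 2.013]
contact_force: [0.4, 0.0, 0.0]
opening: 0.0918
shift cm [ 0.17 -0.29 -0.18] rot [ 0.18  0.11 28.05] yaw now 2.0126251444740384
```

```bash
python3 -m creep '[[[0.2,-0.3,0,0,0,8,1],[0.2,-0.3,0,0,0,16,1],[0.2,-0.3,0,0,0,24,1],[0.2,-0.3,0,0.2,0.1,28,1],[0.2,-0.3,0,0.2,0.1,28,1]]]'
python3 - <<'E'
from h import *
s=st()
im=robot.read_camera("wrist");cv2.imwrite("pics/w4.png",im[:,:,::-1])
_,R,t=K("wrist")
for l in("tin_mid",):
  for i,d in enumerate(robot.look_for("wrist",l)):
    print(l,round(d["score"],2),(R.T@(np.array(d["centre"])-t)).round(4))
  for d in robot.masks_of("wrist",l)[:2]:
    ys,xs=np.nonzero(d["mask"]);print(d["score"],xs.min(),xs.max(),ys.min(),ys.max())
E
```

```text
time: 7.0
tool_pos: [0.45, -0.1616, 0.1987]
tool_rot: [3.141, 0.001, 1.525]
contact_force: [0.1, -0.4, -0.1]
opening: 0.0917
t 7.0 pos [ 0.45   -0.1616  0.1987] rot [3.141e+00 1.000e-03 1.525e+00] F [ 0.1 -0.4 -0.1] op 0.0917 q [-0.51  0.3   1.71 -0.    1.13 -0.46]
tin_mid 0.97 [ 0.4466 -0.1619  0.061 ]
0.86 241 305 169 243
```

View pics/w4.png

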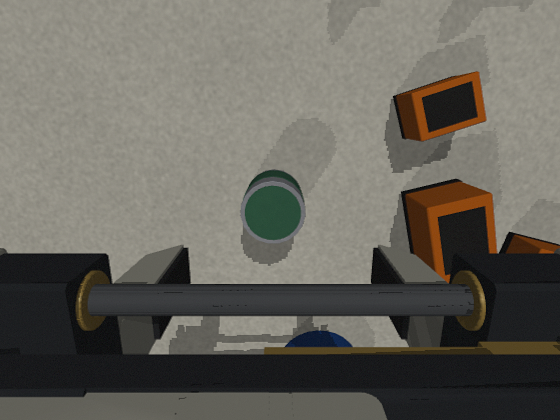

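Run:
```python
from h import *
g=ground("wrist",[[273,210.5],[241,210],[305,210]],.064)[:,:2];print(g)
go([*g[0],.037],1.523)
```

```text
[[ 0.44318405 -0.16703269]
 [ 0.41610959 -0.16541492]
 [ 0.47031219 -0.16777139]]
shift cm [-0.51 -0.65 16.15] rot [0.02 0.03 0.23] yaw now 1.526937859899257
```

```bash
python3 -m creep '[[[-0.5,-0.7,3,0,0,0,1],[-0.5,-0.7,7,0,0,0,1],[-0.5,-0.7,11,0,0,0,1],[-0.5,-0.7,14,0,0,0,1],[-0.5,-0.7,15.5,0,0,0,1],[-0.5,-0.7,16.2,0,0,0,1],[-0.5,-0.7,16.2,0,0,0,1],[-0.5,-0.7,16.2,0,0,0,0.6]]]' 30 && python3 -m creep '[[[0,0,0,0,0,0,0],[0,0,0,0,0,0,-0.4],[0,0,0,0,0,0,-1],[0,0,0,0,0,0,-1],[0,0,0,0,0,0,-1]]]' 30 && python3 -c "
from h import *
st()"
```

```text
time: 7.95
tool_pos: [0.4433, -0.1671, 0.0372]
tool_rot: [3.14, 0.001, 1.527]
contact_force: [-0.6, -0.2, -0.5]
opening: 0.0874
time: 8.45
tool_pos: [0.4434, -0.1672, 0.0376]
tool_rot: [3.14, 0.001, 1.528]
contact_force: [-0.3, 0.3, 2.9]
opening: 0.0557
t 8.45 pos [ 0.4434 -0.1672  0.0376] rot [3.140e+00 1.000e-03 1.528e+00] F [-0.3  0.3  2.9] op 0.0557 q [-0.52  0.53  1.9  -0.    0.71 -0.48]
```

```bash
python3 -m creep '[[[0,0,-2,0,0,0,-1],[0,0,-5,0,0,0,-1],[0,0,-8,0,0,0,-1],[0,0,-10.5,0,0,0,-1],[0,0,-10.5,0,0,0,-1]]]' && python3 -c "
from h import *
st();go([.55,.12,.145],1.523)"
```

```text
time: 8.95
tool_pos: [0.4447, -0.1678, 0.1451]
tool_rot: [3.134, 0.004, 1.528]
contact_force: [0.3, -1.3, -3.1]
opening: 0.0557
t 8.95 pos [ 0.4447 -0.1678  0.1451] rot [3.134 0.004 1.528] F [ 0.3 -1.3 -3.1] op 0.0557 q [-0.52  0.35  1.8  -0.    0.98 -0.48]
shift cm [29.21  9.28 -0.04] rot [0.41 0.23 0.27] yaw now 1.5276255488581585
```

```bash
python3 -m creep '[[[2.5,0.8,0,0,0,0,-1],[6.5,2,0,0,0,0,-1],[11,3.5,0,0,0,0,-1],[15.5,5,0,0,0,0,-1],[20,6.4,0,0,0,0,-1],[24.5,7.8,0,0,0,0,-1],[28,9,0,0.4,0.2,0.3,-1],[29.2,9.3,0,0.4,0.2,0.3,-1]]]' && python3 -m creep '[[[0,0,0,0,0,0,-1],[0,0,0,0,0,0,-1]]]'
python3 - <<'E'
from h import *
s=st()
im=robot.read_camera("wrist");cv2.imwrite("pics/w5.png",im[:,:,::-1])
E
```

```text
time: 9.75
tool_pos: [0.5502, 0.1232, 0.1424]
tool_rot: [-3.14, -0.0, 1.525]
contact_force: [0.8, 0.3, -3.0]
opening: 0.0558
time: 9.95
tool_pos: [0.5491, 0.1226, 0.1408]
tool_rot: [-3.136, 0.001, 1.526]
contact_force: [0.3, 0.3, -3.1]
opening: 0.0556
t 9.95 pos [0.5491 0.1226 0.1408] rot [-3.136e+00  1.000e-03  1.526e+00] F [ 0.3  0.3 -3.1] op 0.0556 q [ 0.08  0.51  1.55 -0.    1.08  0.13]
```

View pics/w5.png

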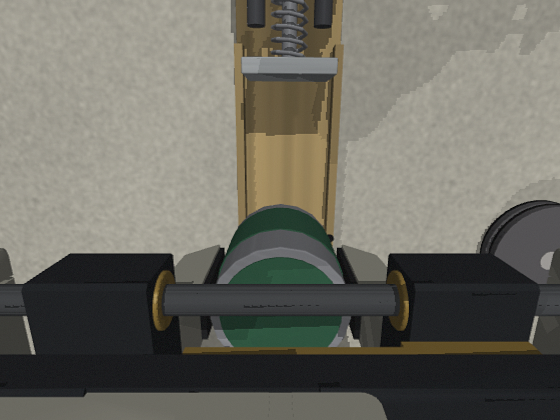

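```bash
python3 -c "
import cv2
im=cv2.imread('pics/w5.png')[0:245,200:380];cv2.imwrite('pics/w5z.png',cv2.resize(im,None,fx=2.4*1,fy=2.4,interpolation=cv2.INTER_CUBIC))"
```

```text
(no output)
```

View pics/w5z.png

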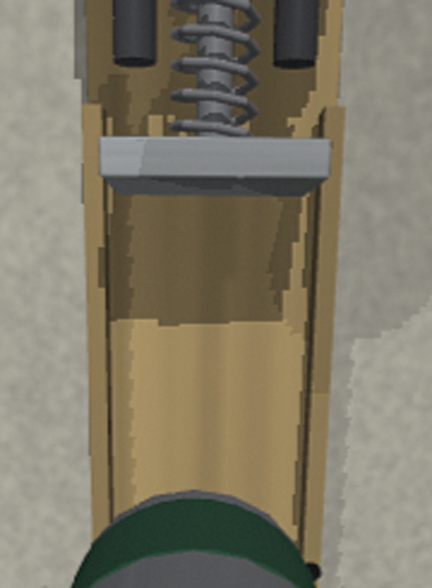

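Run:
```python
from tray import *
Z=lambda a:np.array(a)/2.4+[200,0]
p=fit([[-30,70,57],[30,70,57],[30,60,57],[-30,60,57]],Z([[100,138],[330,138],[329,178],[101,178]]))
g=ground("wrist",Z([[83,104],[93,520],[345,108],[322,560]]),.02);print(g.round(4))
for p in (p,[.5519,.1654,-.0475]):
    c,s=np.cos(p[2]),np.sin(p[2]); d=g[:,:2]-p[:2]
    print("tray coords",np.c_[c*d[:,0]+s*d[:,1],-s*d[:,0]+c*d[:,1]].round(4).tolist())
```

```text
x y yaw [ 0.5559  0.159  -0.0452]
[[-0.6, -0.3], [0.7, -0.3], [0.4, 0.4], [-0.5, 0.4]]
[[0.5214 0.2453 0.02  ]
 [0.5144 0.1169 0.02  ]
 [0.5989 0.2407 0.02  ]
 [0.5917 0.0991 0.02  ]]
tray coords [[-0.0383, 0.0846], [-0.0396, -0.044], [0.0392, 0.0835], [0.0385, -0.0582]]
tray coords [[-0.0343, 0.0783], [-0.0352, -0.0503], [0.0433, 0.0774], [0.0429, -0.0643]]
```

Run:
```python
from h import *
st();go([.5568,.179,.0755],1.5256)
```

```text
t 10.0 pos [0.5493 0.122  0.1413] rot [-3.137e+00  1.000e-03  1.525e+00] F [-1.2  0.5 -2.7] op 0.0557 q [ 0.08  0.51  1.55 -0.    1.08  0.13]
shift cm [5.73 0.52 6.57] rot [-0.25  0.04 -0.05] yaw now 1.5248154170002708
```

```bash
python3 -m creep '[[[2,0.2,0,0,0,0,-1],[4.5,0.4,1,0,0,0,-1],[5.7,0.5,3,-0.2,0,0,-1],[5.7,0.5,5,-0.2,0,0,-1],[5.7,0.5,6.2,-0.2,0,0,-1],[5.7,0.5,6.2,-0.2,0,0,-1]]]'
python3 - <<'E'
from h import *
s=st()
im=robot.read_camera("wrist");cv2.imwrite("pics/w6.png",im[:,:,::-1])
im=robot.read_camera("side");cv2.imwrite("pics/s6.png",cv2.resize(im[180:340,210:370,::-1],None,fx=3.5,fy=3.5,interpolation=cv2.INTER_CUBIC))
go([.5568,.179,.045],1.5256)
E
```

```text
time: 10.6
tool_pos: [0.5554, 0.1771, 0.0775]
tool_rot: [-3.137, 0.002, 1.523]
contact_force: [-0.7, 1.2, -2.4]
opening: 0.0553
t 10.6 pos [0.5554 0.1771 0.0775] rot [-3.137e+00  2.000e-03  1.523e+00] F [-0.7  1.2 -2.4] op 0.0553 q [ 0.18  0.62  1.56 -0.    0.97  0.23]
shift cm [ 0.13 -0.02  3.46] rot [-0.04  0.04 -0.12] yaw now 1.5234202266488062
```

View pics/w6.png

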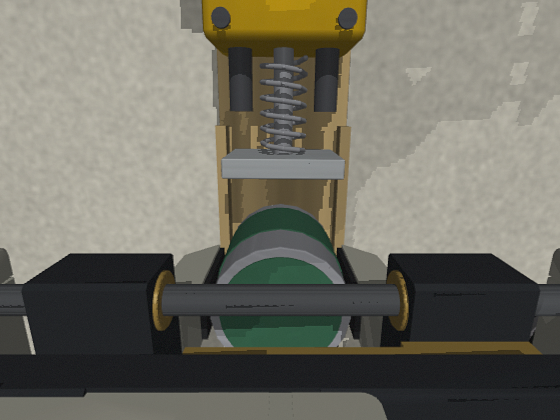

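View pics/s6.png

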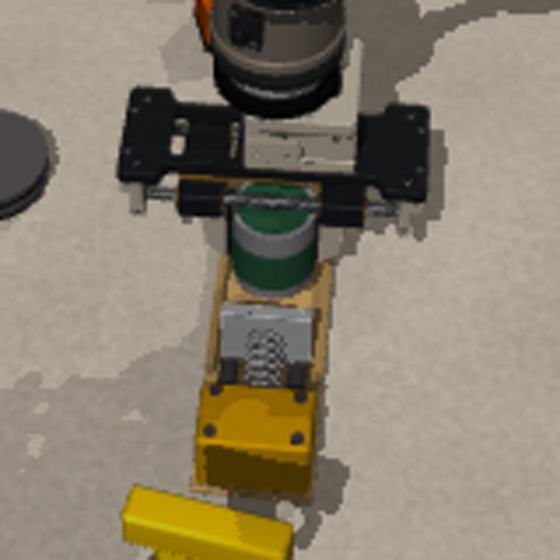

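```bash
python3 - <<'E'
from tray import *
p=fit([[30,60,57],[-30,60,57]],[[344.5,160+0],[222,160]])
for r in(158,160):
  print(ground("wrist",[[222,r],[345,r]],.057).round(4))
print(ground("wrist",[[218,200],[349,200]],.02).round(4))
st()
E
python3 -c "
import cv2
im=cv2.imread('pics/w6.png')[120:260,190:380];cv2.imwrite('pics/w6z.png',cv2.resize(im,None,fx=4,fy=4,interpolation=cv2.INTER_CUBIC))"
```

```text
x y yaw [ 0.5575  0.1695 -0.0465]
[[0.3, 0.0], [-0.3, 0.0]]
[[0.5305 0.2318 0.057 ]
 [0.5903 0.229  0.057 ]]
[[0.5304 0.2308 0.057 ]
 [0.5903 0.228  0.057 ]]
[[0.5192 0.2021 0.02  ]
 [0.5997 0.1983 0.02  ]]
t 10.7 pos [0.5569 0.1778 0.0796] rot [-3.141e+00  1.000e-03  1.523e+00] F [ 0.4 -0.5 -2.2] op 0.0559 q [ 0.18  0.62  1.55 -0.    0.97  0.23]
```

View pics/w6z.png

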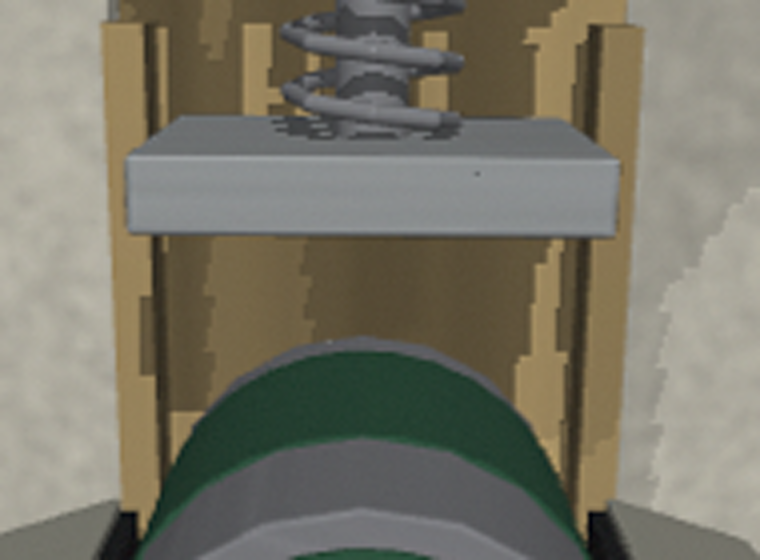

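Run:
```python
from tray import *
Z=lambda a:np.array(a)/4+[190,120]
p=fit([[-30,60,57],[30,60,57],[-30,70,57],[30,70,57]],Z([[130,234],[613,234],[125,156],[619,157]]))
print(ground("wrist",Z([[104,22],[122,495],[642,27],[613,495]]),.02).round(4))
go([p[0]-np.sin(p[2])*.02,p[1]+.02,.045],np.pi/2+p[2])
```

```text
x y yaw [ 0.5568  0.1602 -0.0476]
[[-0.2, 0.4], [0.3, 0.5], [0.1, -0.4], [-0.2, -0.5]]
[[0.5223 0.2464 0.02  ]
 [0.5181 0.1733 0.02  ]
 [0.6002 0.2421 0.02  ]
 [0.5963 0.1697 0.02  ]]
shift cm [0.25 0.07 3.46] rot [-0.04  0.04  0.02] yaw now 1.5234202266488062
```

```bash
python3 -m creep '[[[0.2,0,1,0,0,0,-1],[0.2,0,2,0,0,0,-1],[0.2,0,2.7,0,0,0,-1],[0.2,0,3.2,0,0,0,-1],[0.2,0,3.4,0,0,0,-1],[0.2,0,3.5,0,0,0,-1]]]'
python3 - <<'E'
from h import *
st()
im=robot.read_camera("wrist");cv2.imwrite("pics/w7.png",im[:,:,::-1])
E
```

```text
time: 11.3
tool_pos: [0.557, 0.1797, 0.0444]
tool_rot: [-3.141, 0.001, 1.524]
contact_force: [-0.0, -0.0, -1.2]
opening: 0.0551
t 11.3 pos [0.557  0.1797 0.0444] rot [-3.141e+00  1.000e-03  1.524e+00] F [-0.  -0.  -1.2] op 0.0551 q [ 0.18  0.67  1.58 -0.    0.9   0.23]
```

View pics/w7.png

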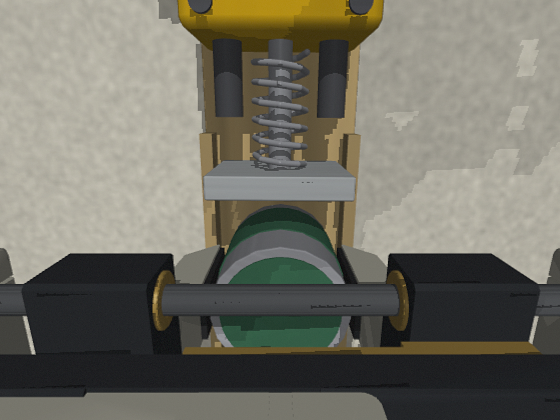

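```bash
python3 -m creep '[[[0,0,0.1,0,0,0,-1],[0,0,0.1,0,0,0,-0.2],[0,0,0.1,0,0,0,0.3],[0,0,0.1,0,0,0,1],[0,0,0,0,0,0,1],[0,0,0,0,0,0,1]]]' && python3 -m creep '[[[0,0,-2,0,0,0,1],[0,0,-5,0,0,0,1],[0,0,-9,0,0,0,1],[0,0,-13,0,0,0,1],[0,0,-15,0,0,0,1],[0,0,-15,0,0,0,1]]]'
python3 - <<'E'
from h import *
st()
im=robot.read_camera("wrist");cv2.imwrite("pics/w8.png",im[:,:,::-1])
go([.606,-.194,.19],np.pi/2+.217)
E
```

```text
time: 11.95
tool_pos: [0.5573, 0.1798, 0.0448]
tool_rot: [3.142, 0.001, 1.524]
contact_force: [-0.2, -0.0, -0.1]
opening: 0.0789
time: 12.55
tool_pos: [0.559, 0.1802, 0.1986]
tool_rot: [3.134, -0.001, 1.524]
contact_force: [-0.6, -0.3, -0.7]
opening: 0.0917
t 12.55 pos [0.559  0.1802 0.1986] rot [ 3.134e+00 -1.000e-03  1.524e+00] F [-0.6 -0.3 -0.7] op 0.0917 q [ 0.18  0.49  1.42 -0.    1.23  0.23]
shift cm [-37.13   6.57   0.64] rot [  0.18   0.02 -15.14] yaw now 1.5235592954834707
```

View pics/w8.png

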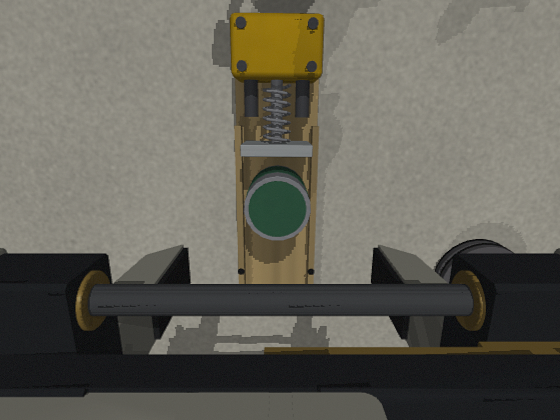

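```bash
python3 -c "
from h import *
print(ground('wrist',[[277,208]],.07))" ; python3 -m creep '[[[-3,0.5,0,0,0,-2,1],[-7.5,1.3,0,0,0,-4,1],[-12,2.2,0,0,0,-6,1],[-16.5,3,0,0,0,-8,1],[-21,3.8,0,0,0,-10,1],[-25.5,4.6,0,0,0,-12,1],[-30,5.4,0,0,0,-14,1],[-34,6.1,0,0,0,-15,1]]]' && python3 -m creep '[[[-2,0.6,0,0,0,0,1],[-2,0.6,0,0,0,0,1],[-2,0.6,0,0,0,0,1]]]'
python3 - <<'E'
from h import *
s=st()
im=robot.read_camera("wrist");cv2.imwrite("pics/w9.png",im[:,:,::-1])
E
```

```text
[[0.55520655 0.17948718 0.07      ]]
time: 13.4
tool_pos: [0.6019, -0.1645, 0.1941]
tool_rot: [3.141, -0.001, 1.786]
contact_force: [0.1, -0.9, 0.5]
opening: 0.0919
time: 13.7
tool_pos: [0.6112, -0.1826, 0.1919]
tool_rot: [-3.139, -0.004, 1.785]
contact_force: [-0.2, -0.0, 0.1]
opening: 0.0918
t 13.7 pos [ 0.6112 -0.1826  0.1919] rot [-3.139 -0.004  1.785] F [-0.2 -0.   0.1] op 0.0918 q [-0.41  0.59  1.25  0.    1.3  -0.63]
```

View pics/w9.png

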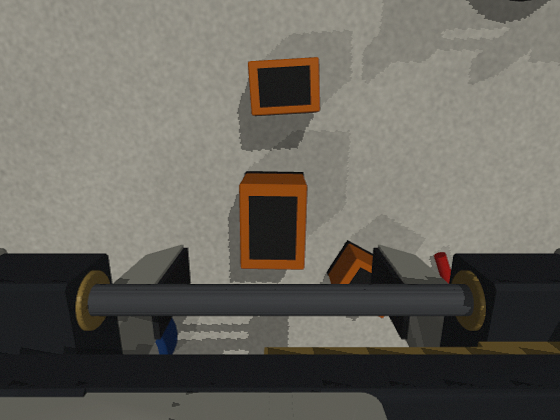

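Run:
```python
from tray import *
cv2.imwrite('pics/w9z.png',cv2.resize(cv2.imread('pics/w9.png')[160:290,215:395],None,fx=4,fy=4,interpolation=cv2.INTER_CUBIC))
p=fit([[-28,38,64],[28,38,64],[28,-38,64],[-28,-38,64]],[[240,184.5],[306.5,185],[304,268.5],[240,268]])
go([p[0],p[1],.036],np.pi/2+p[2])
R2=lambda a:np.array([[np.cos(a),-np.sin(a)],[np.sin(a),np.cos(a)]])
g=ground("wrist",[[348,243],[327,278],[348,255]],.0)[:,:2]
print("nb in block frame",((g-p[:2])@R2(p[2])).round(3))
```

```text
x y yaw [ 0.6085 -0.2013  0.2   ]
[[-1.4, -1.4], [1.1, -0.8], [0.3, 1.5], [0.1, 1.0]]
shift cm [-1.89 -0.66 15.65] rot [-0.11 -0.18  0.87] yaw now 1.7859769087733153
nb in block frame [[ 0.078 -0.037]
 [ 0.058 -0.077]
 [ 0.079 -0.05 ]]
```

View pics/w9z.png

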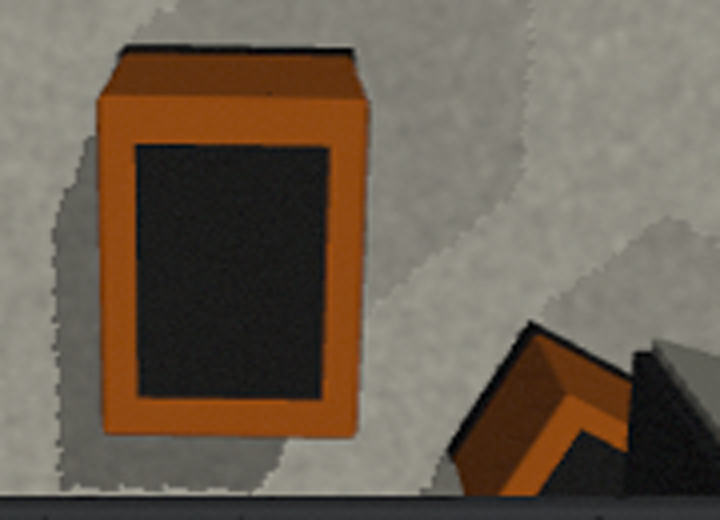

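```bash
python3 -m creep '[[[-1,-0.4,3,0,0,0.9,1],[-1.9,-0.7,7,0,0,0.9,1],[-1.9,-0.7,11,0,0,0.9,1],[-1.9,-0.7,14,0,0,0.9,1],[-1.9,-0.7,15.2,0,0,0.9,1],[-1.9,-0.7,15.7,0,0,0.9,1],[-1.9,-0.7,15.7,0,0,0.9,1],[-1.9,-0.7,15.7,0,0,0.9,0.6]]]' 45 && python3 -m creep '[[[0,0,0,0,0,0,0],[0,0,0,0,0,0,-0.4],[0,0,0,0,0,0,-1],[0,0,0,0,0,0,-1],[0,0,0,0,0,0,-1]]]' 45 && python3 -c "
from h import *
st()"
```

```text
time: 14.55
tool_pos: [0.6092, -0.2016, 0.0373]
tool_rot: [3.141, -0.001, 1.771]
contact_force: [0.6, 0.1, 0.2]
opening: 0.0873
time: 15.05
tool_pos: [0.609, -0.2018, 0.0376]
tool_rot: [3.141, -0.001, 1.771]
contact_force: [-1.6, -0.5, 3.6]
opening: 0.0555
t 15.05 pos [ 0.609  -0.2018  0.0376] rot [ 3.141e+00 -1.000e-03  1.771e+00] F [-1.6 -0.5  3.6] op 0.0555 q [-0.44  0.76  1.4   0.    0.98 -0.64]
```

```bash
python3 -m creep '[[[0,0,-2,0,0,0,-1],[0,0,-5,0,0,0,-1],[0,0,-8,0,0,0,-1],[0,0,-11,0,0,0,-1],[0,0,-11,0,0,0,-1]]]' && python3 -c "
from h import *
st();go([.554,.106,.15],1.5243)"
```

```text
time: 15.55
tool_pos: [0.6111, -0.2027, 0.1517]
tool_rot: [3.135, 0.003, 1.771]
contact_force: [0.7, -0.3, -4.0]
opening: 0.0553
t 15.55 pos [ 0.6111 -0.2027  0.1517] rot [3.135e+00 3.000e-03 1.771e+00] F [ 0.7 -0.3 -4. ] op 0.0553 q [-0.44  0.63  1.3   0.    1.21 -0.64]
shift cm [31.39  0.54  0.07] rot [ 0.4   0.14 14.12] yaw now 1.7707734367593981
```

```bash
python3 -m creep '[[[3,0,0,0,0,2,-1],[7.5,0,0,0,0,4,-1],[12,0.1,0,0,0,6,-1],[16.5,0.2,0,0,0,8,-1],[21,0.3,0,0,0,10,-1],[25.5,0.4,0,0,0,12,-1],[29.5,0.5,0,0,0,14,-1],[31.4,0.5,0,0.4,0.1,14.1,-1]]]' && python3 -m creep '[[[0,0,0,0,0,0,-1],[0,0,0,0,0,0,-1],[0,0,0,0,0,0,-1]]]'
python3 - <<'E'
from h import *
s=st()
im=robot.read_camera("wrist");cv2.imwrite("pics/w10.png",im[:,:,::-1])
go([.554,.106,.08],1.5243)
E
```

```text
time: 16.35
tool_pos: [0.5515, 0.1093, 0.1487]
tool_rot: [-3.138, 0.0, 1.526]
contact_force: [0.5, 0.3, -2.7]
opening: 0.056
time: 16.65
tool_pos: [0.5513, 0.1082, 0.1478]
tool_rot: [-3.137, 0.001, 1.526]
contact_force: [-0.1, -0.4, -3.0]
opening: 0.0558
t 16.65 pos [0.5513 0.1082 0.1478] rot [-3.137e+00  1.000e-03  1.526e+00] F [-0.1 -0.4 -3. ] op 0.0558 q [ 0.06  0.5   1.55 -0.    1.1   0.1 ]
shift cm [-0.19  0.29  6.81] rot [-0.25  0.04  0.05] yaw now 1.5250921733021454
```

View pics/w10.png

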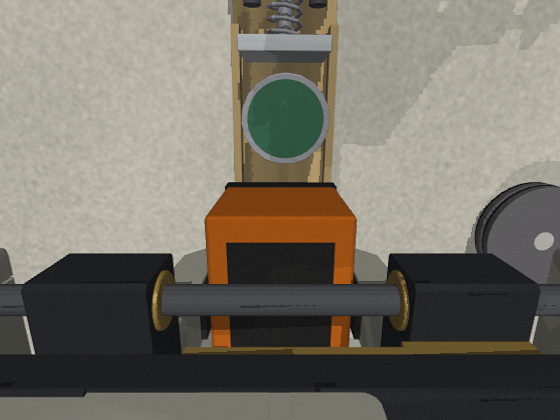

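```bash
python3 - <<'E'
from h import *
p=[.5565,.160,-.0465];R2=lambda a:np.array([[np.cos(a),-np.sin(a)],[np.sin(a),np.cos(a)]])
f=lambda g:((g[:,:2]-p[:2])@R2(p[2])).round(4).tolist()
s=st();print("tin",f(ground("wrist",[[285,118]],.07)),"tcp",f(s["tool_pos"][None]))
print("block front bottom",f(ground("wrist",[[228,185],[335,185]],s["tool_pos"][2]-.0376)),"top",f(ground("wrist",[[206,220],[356,220]],s["tool_pos"][2]-.0376+.064)))
E
python3 -m creep '[[[-0.2,0.3,1.5,-0.2,0,0,-1],[-0.2,0.3,3.5,-0.2,0,0,-1],[-0.2,0.3,5.5,-0.2,0,0,-1],[-0.2,0.3,6.8,-0.2,0,0,-1],[-0.2,0.3,6.8,-0.2,0,0,-1],[-0.2,0.3,6.8,-0.2,0,0,-1]]]'
python3 - <<'E'
from h import *
s=st()
im=robot.read_camera("wrist");cv2.imwrite("pics/w11.png",im[:,:,::-1])
go([.554,.106,.044],1.5243)
E
```

```text
t 16.7 pos [0.5515 0.1081 0.1481] rot [-3.137e+00  1.000e-03  1.525e+00] F [-0.5  0.3 -3. ] op 0.0554 q [ 0.06  0.5   1.55 -0.    1.1   0.1 ]
tin [[-0.0005, 0.0189]] tcp [[-0.0025, -0.0521]]
block front bottom [[-0.0317, -0.0158], [0.0263, -0.0157]] top [[-0.03, -0.0157], [0.0242, -0.0156]]
time: 17.3
tool_pos: [0.5546, 0.1054, 0.0804]
tool_rot: [-3.141, 0.001, 1.524]
contact_force: [0.3, 1.2, -3.0]
opening: 0.0559
t 17.3 pos [0.5546 0.1054 0.0804] rot [-3.141e+00  1.000e-03  1.524e+00] F [ 0.3  1.2 -3. ] op 0.0559 q [ 0.05  0.58  1.61 -0.    0.94  0.1 ]
shift cm [ 0.04 -0.09  3.69] rot [0.03 0.03 0.01] yaw now 1.5244747701028691
```

View pics/w11.png

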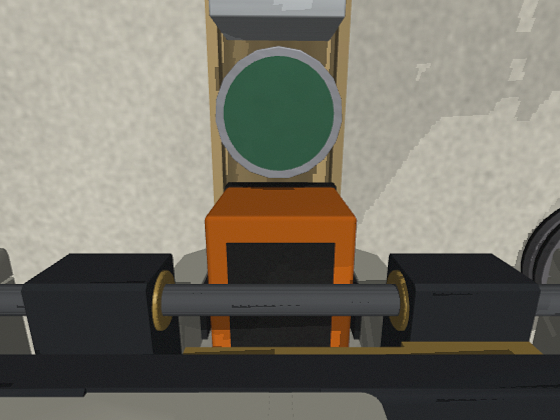

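```bash
python3 -m creep '[[[0.15,0,1,0,0,0,-1],[0.15,0,2,0,0,0,-1],[0.15,0,2.8,0,0,0,-1],[0.15,0,3.3,0,0,0,-1],[0.15,0,3.6,0,0,0,-1],[0.15,0,3.7,0,0,0,-1],[0.15,0,3.7,0,0,0,-1]]]'
python3 - <<'E'
from h import *
s=st()
im=robot.read_camera("wrist");cv2.imwrite("pics/w12.png",im[:,:,::-1])
go([.554,.106,.0435],1.5243)
E
```

```text
time: 18.05
tool_pos: [0.555, 0.1071, 0.044]
tool_rot: [3.141, 0.0, 1.525]
contact_force: [-0.5, 0.2, -2.8]
opening: 0.0561
t 18.05 pos [0.555  0.1071 0.044 ] rot [3.141 0.    1.525] F [-0.5  0.2 -2.8] op 0.0561 q [ 0.06  0.64  1.64 -0.    0.86  0.1 ]
shift cm [-0.12 -0.11  0.06] rot [0.07 0.02 0.01] yaw now 1.5244977366997277
```

View pics/w12.png

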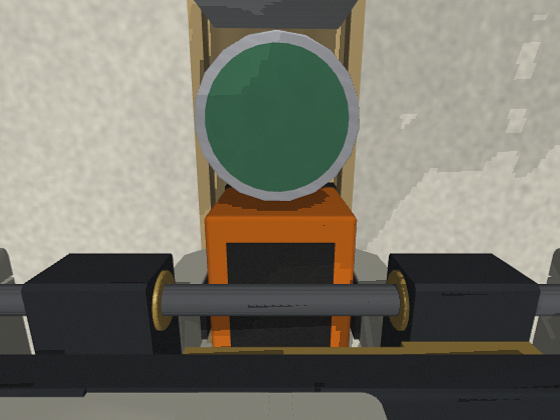

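```bash
python3 -m creep '[[[0,0,0.05,0,0,0,-1],[0,0,0.06,0,0,0,-1],[0.1,0,0.06,0,0,0,-1],[0.2,0,0.06,0,0,0,-1],[0.3,0,0.06,0,0,0,-1],[0.4,0,0.06,0,0,0,-1],[0.5,0,0.06,0,0,0,-1],[0.6,0,0.06,0,0,0,-1]]]' 55; python3 -m creep '[[[0.1,0,0,0,0,0,-1],[0.2,0,0,0,0,0,-1],[0.3,0,0,0,0,0,-1],[0.4,0,0,0,0,0,-1],[0.5,0,0,0,0,0,-1],[0.6,0,0,0,0,0,-1],[0.7,0,0,0,0,0,-1],[0.8,0,0,0,0,0,-1]]]'; python3 -c "
from h import *
s=st();im=robot.read_camera('wrist');cv2.imwrite('pics/w13.png',im[:,:,::-1])"
```

```text
time: 18.9
tool_pos: [0.5556, 0.1128, 0.0437]
tool_rot: [3.14, 0.001, 1.525]
contact_force: [-0.3, -4.4, 0.5]
opening: 0.0557
time: 19.7
tool_pos: [0.556, 0.1209, 0.0437]
tool_rot: [3.14, 0.001, 1.525]
contact_force: [0.1, -4.0, -0.1]
opening: 0.0556
t 19.7 pos [0.556  0.1209 0.0437] rot [3.140e+00 1.000e-03 1.525e+00] F [ 0.1 -4.  -0.1] op 0.0556 q [ 0.08  0.64  1.63 -0.    0.87  0.13]
```

View pics/w13.png

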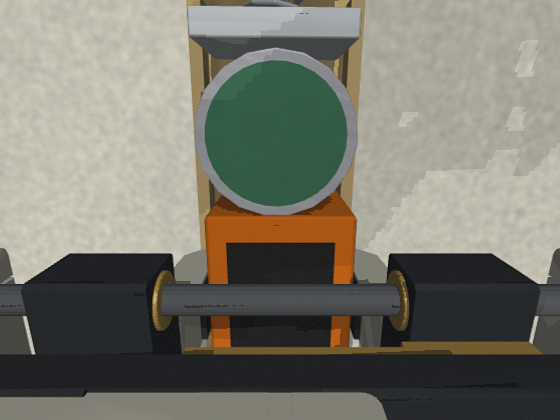

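```bash
python3 -m creep '[[[0.1,0,0,0,0,0,-1],[0.2,0,0,0,0,0,-1],[0.3,0,0,0,0,0,-1],[0.4,0,0,0,0,0,-1],[0.5,0,0,0,0,0,-1],[0.6,0,0,0,0,0,-1],[0.7,0,0,0,0,0,-1],[0.8,0,0,0,0,0,-1]]]'; python3 -m creep '[[[0.15,0,0,0,0,0,-1],[0.3,0,0,0,0,0,-1],[0.45,0,0,0,0,0,-1],[0.6,0,0,0,0,0,-1],[0.75,0,0,0,0,0,-1],[0.9,0,0,0,0,0,-1],[1.0,0,0,0,0,0,-1],[1.1,0,0,0,0,0,-1]]]'; python3 -c "
from h import *
s=st();im=robot.read_camera('wrist');cv2.imwrite('pics/w14.png',im[:,:,::-1])"
```

```text
time: 20.55
tool_pos: [0.5564, 0.1283, 0.0438]
tool_rot: [3.14, 0.002, 1.525]
contact_force: [-0.4, -8.6, 0.3]
opening: 0.0556
time: 21.35
tool_pos: [0.5569, 0.1378, 0.0439]
tool_rot: [3.14, 0.004, 1.525]
contact_force: [-0.4, -11.6, 1.9]
opening: 0.0559
t 21.35 pos [0.5569 0.1378 0.0439] rot [3.14  0.004 1.525] F [ -0.4 -11.6   1.9] op 0.0559 q [ 0.11  0.65  1.61 -0.01  0.88  0.16]
```

View pics/w14.png

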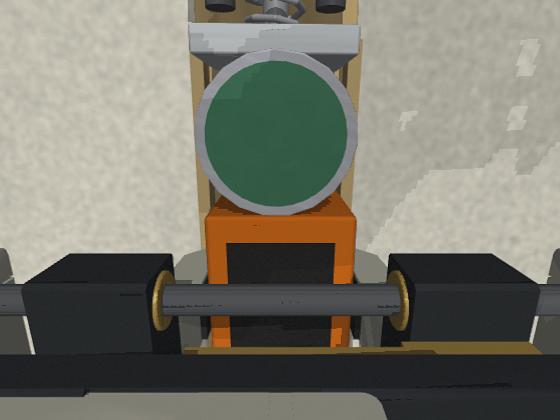

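```bash
python3 -m creep '[[[0.15,0,0,0,0,0,-1],[0.25,0,0,0,0,0,-1],[0.35,0,0,0,0,0,-1],[0.45,0,0,0,0,0,-1],[0.55,0,0,0,0,0,-1],[0.65,0,0,0,0,0,-1],[0.75,0,0,0,0,0,-1],[0.85,0,0,0,0,0,-1]]]';  python3 -c "
from h import *
s=st();im=robot.read_camera('wrist');cv2.imwrite('pics/w15.png',im[:,:,::-1])"
```

```text
time: 22.2
tool_pos: [0.5574, 0.1445, 0.044]
tool_rot: [3.141, 0.007, 1.525]
contact_force: [-0.5, -14.0, 2.4]
opening: 0.0559
t 22.2 pos [0.5574 0.1445 0.044 ] rot [3.141 0.007 1.525] F [ -0.5 -14.    2.4] op 0.0559 q [ 0.12  0.65  1.61 -0.01  0.88  0.18]
```

View pics/w15.png

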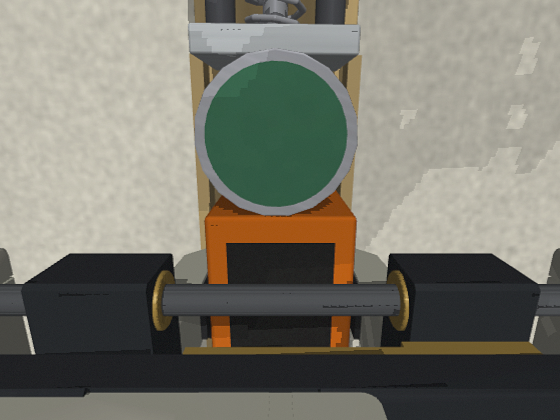

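```bash
python3 -m creep '[[[0.2,0,0,0,0,0,-1],[0.25,0,0,0,0,0,-1],[0.3,0,0,0,0,0,-1],[0.35,0,0,0,0,0,-1],[0.4,0,0,0,0,0,-1],[0.45,0,0,0,0,0,-1],[0.5,0,0,0,0,0,-1]]]';python3 -m creep '[[[0.2,0,0,0,0,0,-1],[0.25,0,0,0,0,0,-1],[0.3,0,0,0,0,0,-1],[0.3,0,0,0,0,0,-1]]]';python3 -m creep '[[[0.2,0,0,0,0,0,-1],[0.25,0,0,0,0,0,-1],[0.3,0,0,0,0,0,-1],[0.3,0,0,0,0,0,-1]]]'
```

```text
time: 22.95
tool_pos: [0.5576, 0.1475, 0.0442]
tool_rot: [3.141, 0.01, 1.525]
contact_force: [-1.4, -14.8, 3.2]
opening: 0.0556
time: 23.35
tool_pos: [0.5577, 0.1481, 0.0443]
tool_rot: [-3.142, 0.013, 1.525]
contact_force: [-1.2, -14.7, 3.4]
opening: 0.0561
time: 23.75
tool_pos: [0.5577, 0.1482, 0.0445]
tool_rot: [-3.141, 0.017, 1.525]
contact_force: [-1.2, -18.0, 4.7]
opening: 0.0558
```

```bash
python3 -c "
from h import *
s=st();im=robot.read_camera('wrist');cv2.imwrite('pics/w16.png',im[:,:,::-1]);go([.5577,.149,.044],1.5245)
im=robot.read_camera('side');cv2.imwrite('pics/s16.png',cv2.resize(im[180:340,210:370,::-1],None,fx=3.5,fy=3.5,interpolation=cv2.INTER_CUBIC));st()"
```

```text
t 23.75 pos [0.5577 0.1482 0.0445] rot [-3.141  0.017  1.525] F [ -1.2 -18.    4.7] op 0.0558 q [ 0.14  0.66  1.6  -0.02  0.89  0.19]
shift cm [ 0.08 -0.01  0.05] rot [-0.05  0.98  0.05] yaw now 1.525328904677202
t 23.85 pos [0.5577 0.1482 0.0445] rot [-3.141  0.017  1.525] F [ -1.3 -18.4   3.2] op 0.0559 q [ 0.14  0.66  1.6  -0.02  0.89  0.19]
```

View pics/w16.png

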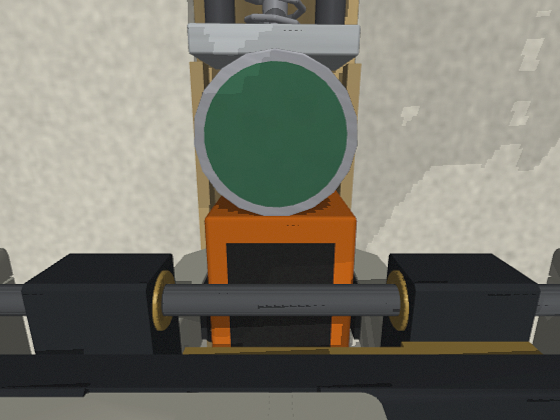

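View pics/s16.png

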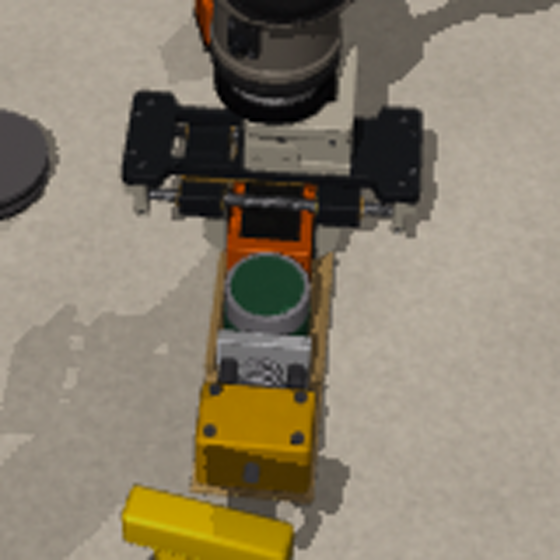

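```bash
python3 -m creep '[[[0.2,0,0,0,0.5,0,-1],[0.25,0,0,0,1,0,-1],[0.3,0,0,0,1.5,0,-1],[0.35,0,0,0,1.5,0,-1],[0.35,0,0,0,1.5,0,-1]]]'; python3 -c "
from h import *
s=st();im=robot.read_camera('wrist');cv2.imwrite('pics/w17.png',im[:,:,::-1])"
```

```text
time: 24.35
tool_pos: [0.5572, 0.1483, 0.0437]
tool_rot: [-3.138, -0.004, 1.526]
contact_force: [-1.3, -18.8, -1.9]
opening: 0.0557
t 24.35 pos [0.5572 0.1483 0.0437] rot [-3.138 -0.004  1.526] F [ -1.3 -18.8  -1.9] op 0.0557 q [0.12 0.65 1.6  0.01 0.89 0.17]
```

View pics/w17.png

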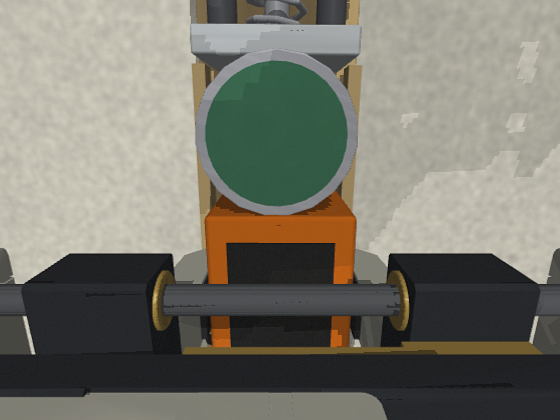

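```bash
python3 -m creep '[[[0.3,0,0,0,-0.3,0,-1],[0.35,0,0,0,-0.3,0,-1],[0.4,0,0,0,0,0,-1],[0.45,0,0,0,0.2,0,-1],[0.5,0,0,0,0.3,0,-1],[0.5,0,0,0,0.3,0,-1],[0.5,0,0,0,0.3,0,-1]]]'
python3 - <<'E'
from h import *
s=st();im=robot.read_camera('wrist');cv2.imwrite('pics/w18.png',im[:,:,::-1])
p=[.5565,.160,-.0465];R2=lambda a:np.array([[np.cos(a),-np.sin(a)],[np.sin(a),np.cos(a)]])
f=lambda g:((g[:,:2]-p[:2])@R2(p[2])).round(4).tolist()
print("plate front top",f(ground("wrist",[[192,r] for r in (50,52,54)],.057)),"back top",f(ground("wrist",[[275,r] for r in(24,25)],.057)))
print("tin",f(ground("wrist",[[276,132]],.07)))
cv2.imwrite('pics/w18z.png',cv2.resize(im[0:100,170:380,::-1],None,fx=3.8,fy=3.8,interpolation=cv2.INTER_CUBIC))
E
```

```text
time: 25.1
tool_pos: [0.5572, 0.1484, 0.0437]
tool_rot: [-3.137, -0.002, 1.527]
contact_force: [-1.8, -26.2, 3.8]
opening: 0.0557
t 25.1 pos [0.5572 0.1484 0.0437] rot [-3.137e+00 -2.000e-03  1.527e+00] F [ -1.8 -26.2   3.8] op 0.0557 q [0.13 0.66 1.6  0.   0.89 0.17]
plate front top [[-0.0308, 0.0833], [-0.0308, 0.0827], [-0.0309, 0.082]] back top [[-0.0015, 0.0917], [-0.0015, 0.0914]]
tin [[-0.001, 0.0558]]
```

View pics/w18z.png

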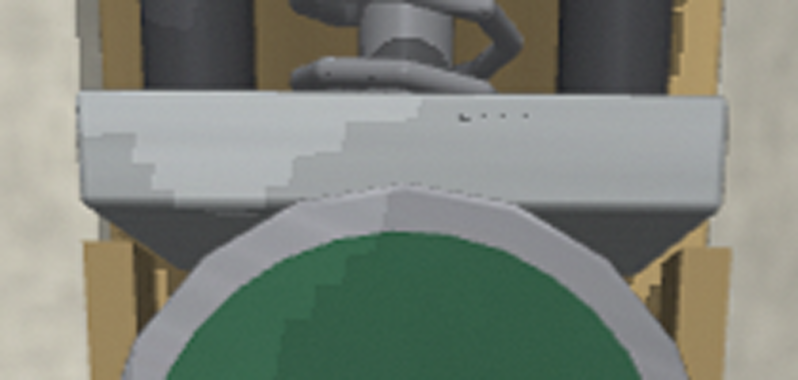

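Run:
```python
from h import *
im=robot.read_camera('scene');cv2.imwrite('pics/sc19.png',im[:,:,::-1])
a=cv2.imread('pics/scene0.png')
for l in("tape_mid","bottle","discs"):
    d=robot.masks_of("scene",l)
    if d: 
        ys,xs=np.nonzero(d[0]["mask"]);print(l,round(d[0]["score"],2),xs.mean().round(1),ys.mean().round(1))
s=st();print(s["qvel"].round(4))
cv2.imwrite('pics/sc19z.png',cv2.resize(im[130:260,120:440,::-1],None,fx=2.4,fy=2.4,interpolation=cv2.INTER_CUBIC))
```

```text
tape_mid 0.73 142.5 224.0
bottle 0.83 411.7 150.2
discs 0.91 314.1 254.6
t 25.35 pos [0.5572 0.1484 0.0437] rot [-3.137e+00 -2.000e-03  1.527e+00] F [ -1.6 -26.    4.3] op 0.0559 q [0.13 0.66 1.6  0.   0.89 0.17]
[ 0.001  -0.0001 -0.001  -0.0009 -0.0023  0.0006]
```

View pics/sc19.png

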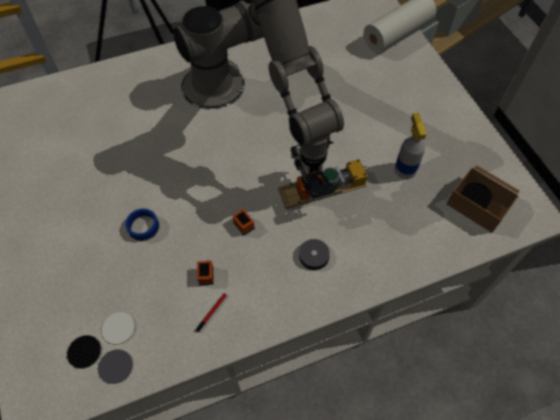

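The scene picture shows the tape (142,224), bottle (411,150) and pads (314,254) where they started. The block, tin and plate are in line in the tray, and the push is steady at about 26 N.

```bash
python3 -c "
from h import *
print(robot.hand_in())"
```

```text
the job is handed in; nothing more can be done
None
```

I handed in the job at about 25 s of the 53 s allowed. The tin stands in the tray against the sprung plate, with the block behind it, long side along the tray. The gripper still holds the block and pushes the plate onto its stop.

**Last checks**
- **Plate at its stop:** the plate's face measured about 82 mm along the tray. The last rise in push, from 19 to 26 N, moved the tool only 0.1 mm.
- **Push:** the wrist force held steady at about 26 N, with the arm still and the tool upright within 0.005 rad. I estimate 22–25 N of that reaches the tin. That contact can't be read directly, and some goes to floor friction.
- **Tin position:** it measured about 56 mm along the tray, where 54 mm is expected at the stop. That is within the camera error and the 62 mm limit.
- **Bystanders:** the tape, bottle and pads look unmoved in the scene picture.

**What went wrong on the way**
- **Wrong direction:** early on I moved sideways the wrong way, and the open gripper passed about 3 cm above the bottle. Later pictures show the bottle where it was.
- **Tray position:** my first estimate of the tray was off by about 4–6 mm, probably because the arm was still settling. Two later estimates agreed with each other, and I used those.
- **Tilt while pushing:** the tool tilted by about 1 degree, and I straightened it before the final push.

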